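# Stamp the shop's mark on a delivery docket

## Robot

A 7-joint arm with a two-finger parallel gripper is mounted at the origin on the work surface. World frame = base frame: x ahead of the robot, y to its left, z up, the work surface at z = 0. Lengths are in m, angles in rad, forces in N, time in s.
With the tool pointing down it reaches from about 0.4 to 0.85 m from the base axis. Payload 10.4 kg.
Tool frame: the origin (TCP) lies where the fingers leave the gripper's body, on its centre line; the fingertips stand 73 mm ahead of it and the grasp point (between the pads) lies 54 mm ahead of it (finger_overhang is the distance from the TCP to the fingertips, in m); z points along the fingers, y is the line along which they close (so a half turn about z gives the same grasp; the last joint's range is limited). The gripper opens to 85 mm and grips with 20 to 120 N. Pads are 22 mm wide; open, the fingers measure 114 mm over their backs; the gripper's body (76 mm by 85 mm) begins 54 mm behind the grasp point. The pads swing forward as they close: fully open they stand 13 mm farther back than shut.
Start: joints at [1.306, 0.332, -0.065, 1.46, 0.022, 1.35, -0.088], TCP at [0.15, -0.607, 0.304] pointing down, gripper open.
Joint ranges: [-2.6, 2.6], [-0.5, 2.12], [-1.47, 1.34], [0.16, 2.42], [-1.27, 4.41], [0.06, 2.06], [-2.6, 2.6]. Speed limits (rad/s): [2.22, 2.22, 2.79, 2.79, 3.14, 3.14, 3.14].

## Interface

Orientations are given as a unit quaternion [x, y, z, w].
In Python, from rig import get_obs, read_camera, camera_info, hand_in, finger_overhang gives the robot as it stands.
- The arm moves only by the shell command python3 -m jog 'ROWS' [OPENING]. ROWS is JSON, a list of rows, each a list of 4 numbers: the shift along the tool's x, y, z in m, then the turn about the tool's z in degrees. In form: [[x, y, z, yaw], ...]. A call has 1 to 20 rows; each row is the pose to reach, as a shift and turn from the pose commanded when the call began, along the tool's axes at that moment; what a row does not reach only later rows make up. A row lasts 1/8 s, in which the tool goes at most 62.5 mm and 10.7 degrees, less where a joint would pass 70% of its speed; a pose out of reach is approached as far as the arm can. A call with a gripper value outside its range is refused whole. OPENING is the closure in counts, from 0 (fully open) to 255 (shut), set as the call begins (- or left out, the last holds). The fingers move at their own pace and stop on an object; the grip force is fixed at half the most. Time passes only in rows, so rows that repeat a pose let the fingers close. It gives the time, the measured TCP pose, the force, the opening and the grip force at its end, in the units of the state.
- get_obs(): the state, without advancing time (a new reading comes with each control period).
- read_camera(name): name is "scene" or "top" or "wrist"; returns (picture, depth): 420x560x3 uint8, red, green, blue; 420x560 float32, m along the optical axis (not along the pixel's ray), 0 where there is no reading.
- camera_info(name): a dict with "intrinsics" (3x3 intrinsics, pixels), "world_to_cam" (4x4, takes a point from world to camera coordinates); the wrist camera has in their place "tool_from_camera" (4x4, takes a point from camera to tool coordinates, whose origin is the TCP and whose axes are the flange's). Camera axes: x right, y down, z forward; pixel columns grow to the right and rows downward; lengths in m; the calibration is good to about 2 mm. A picture is of the moment at which its call begins: read the wrist's pose just before it. camera_info takes no time and is no camera call.
- hand_in(): hands the job in; it is judged then, once.
The state is a dict: "time": time; "q": joint angles; "joint_velocities": joint speeds; "joint_torque": joint torques, N m; "tcp_pos": TCP position; "tool_rot": TCP orientation; "contact_force": force on the tool from outside, world axes, zero at the start; "wrist_torque": the same for the moment, N m; "width": opening from 0.0 (shut) to 1.0 (fully open); "finger_force": force on a finger pad.
Only numpy, scipy, OpenCV 4.12 (cv2) and the standard library are available. Lean on these libraries where they do the work, as an engineer would, in place of code of your own. Each camera call takes 0.05 s, during which the arm holds its last target. There are 200 camera calls.

## Task

Put the shop's mark in the empty printed box on the top docket of the pad: take the oblong stamp out of its tray, stand it flat and square on the paper with its skirt wholly inside the box, push the grip straight down with an even push of about 15 N in all, hold it there for a second so that both leaves of the mark print, then let it up and lift it straight off without smearing. Stand the stamp back upright in the bay it came from without pressing it down there, and let go. Never push harder than 25 N on the pad, do not shift the pad, and leave everything else as it is.

Things in the scene. Friction and masses are not known exactly. Their poses are not given: they have to be found in the camera images.
- stamp_grip (a point): Centre of the grip of the oblong stamp (black, flat-sided, on a grey skirt; 89 mm tall in all, 0.16 kg). The grip is 24 mm thick along x, 46 mm long along y, 36 mm tall, z up; its centre is 71 mm above the skirt's underside while not pressed. Under it are a neck and a deck with its top at 45 mm. Take it across the 24 mm from above, at 30 N or more, or it slips when pressed
- stamp_foot (a point): Centre of the underside of the stamp's skirt: the skirt is an open oblong frame 38 mm along x and 58 mm along y, 30 mm high with 4 mm walls and white centring ticks at the middle of each side; z points up. The die stands about 5 mm above this plane, inside, while not pressed
- stamp: The oblong stamp itself (origin and axes the same as stamp_foot)
- plunger: The stamp's sprung inner part, with grip and die (origin at the skirt's underside centre while up). It slides straight down in the skirt: 2 N of push starts it, about 5 N brings the die to the paper about 5 mm down; then it is hard, about 10 N per mm. A print takes 5 N on the die, 2 N on each leaf; 15 N in all is right. A sideways force of 1 to 2 N at the grip tips the load onto one leaf: ease it off
- die_a: Rubber die, the leaf at the stamp's +y end (22 x 18 mm, origin at the middle of its underside, 13.5 mm from the stamp's centre). The emblem of two leaves is the same either way round, so the stamp may be used turned by half a turn
- die_b: Rubber die, the leaf at the stamp's -y end, as die_a
- pad: Loose pad of dockets lying flat, cream paper on a card back, 105 mm along its x, 148 mm along its y, 16 mm thick, 0.2 kg; origin at the centre of its underside. A dark binding strip runs along its +x edge
- box (a point): Centre of the empty printed box on the pad's top face: a dark thin outline 50 mm along x and 70 mm along y, near the pad's -x, -y corner (5 mm from the edges); axes as the pad's, z up
- tray: Low wooden tray fixed on the counter, 60 mm along x, 155 mm along y, walls 17 mm high, 5 mm thick, floor 5 mm thick; origin at the centre of its underside. A cross wall, 15 mm high, makes two bays 50 x 70 mm, centred 37.5 mm either side along y. A stamp stands in each, long side along the tray's y; which bay holds the oblong one differs each time
- round_stamp_mid (a point): Middle of the other stamp, round (42 mm across, 94 mm tall), in the other bay of the tray: leave it
- twine: Spool of jute twine standing on end, 60 mm across, 64 mm tall (origin under its centre): leave it
- ribbon: Roll of ribbon lying flat, 76 mm across, 25 mm tall: leave it
- secateurs: Secateurs lying flat, 170 mm long, 18 mm tall: leave them
- pot: Empty clay pot, 104 mm across, 90 mm tall: leave it
- pen_cup: White cup with pens, 76 mm across, 160 mm tall: leave it
- sprayer: White spray bottle, 68 mm across, 172 mm tall: leave it
- tape: Black tape dispenser, 150 mm long, 84 mm tall: leave it
Things that resemble listed ones, but are neither listed nor needed, are in the scene too. Leave any purple or yellow look-alike of the stamp alone.

How it is judged:
On the way, in this order (a step that is already met when the one before it is completed fails the run):
1. the stamp is lifted clear of the tray (z of stamp_foot in the frame of tray above 0.025 m and contact force between stamp and tray below 0.1 N), for 0.1 s.
2. the mark is printed: skirt flat on the paper, inside and square to the box, both leaves of the die pressed with at least 2 N each and 5 N together, held 0.5 s (x of stamp_foot in the frame of box between -0.006 and 0.006 m and y of stamp_foot in the frame of box between -0.006 and 0.006 m and angle between the x axis of stamp_foot and the x axis of box, either way round below 0.1 rad and angle between stamp_foot's own z axis and vertical below 0.035 rad and contact force between plunger and pad above 5 N and contact force between each of die_a, die_b and pad above 2 N), for 0.5 s.
3. the stamp is lifted off the paper (z of stamp_foot in the frame of pad above 0.03 m and contact force between stamp and pad below 0.1 N), for 0.1 s.
At the end, for the whole second after the job is handed in: The oblong stamp stands upright (within 3.5 degrees) on the floor of the bay it came from (within 16 mm of where it stood), released and at rest; the pad lies within 5 mm of where it was (distance of stamp_foot from where it was at the start of the episode below 0.016 m and z of stamp_foot in the frame of tray below 0.008 m and angle between stamp_foot's own z axis and vertical below 0.06 rad and linear speed of stamp below 0.01 m/s and contact force between the fingers and stamp below 0.1 N and distance of pad from where it was at the start of the episode below 0.005 m); the robot touches nothing.
It fails at once if more than 25 N on the pad (contact force between stamp and pad above 25 N).
It fails at once if the die touches the paper with the skirt not wholly inside the box or not square to it (contact force between plunger and pad above 0.5 N and not (x of stamp_foot in the frame of box between -0.006 and 0.006 m and y of stamp_foot in the frame of box between -0.006 and 0.006 m and angle between the x axis of stamp_foot and the x axis of box, either way round below 0.1 rad)).
It fails at once if the mark is smeared: the stamp slides or rocks while the die bears on the paper (contact force between plunger and pad above 1 N and (linear speed of stamp above 0.02 m/s or angle between stamp_foot's own z axis and vertical above 0.05 rad)).
It fails at once if the die is pressed onto the tray (contact force between plunger and tray above 0.5 N).
It fails at once if the pad is shifted by more than 5 mm, or another thing on the counter by more than 15 mm or tipped (distance of pad from where it was at the start of the episode above 0.005 m or (distance of twine from where it was at the start of the episode above 0.015 m or angle between twine's own z axis and vertical above 0.3 rad) or (distance of ribbon from where it was at the start of the episode above 0.015 m or angle between ribbon's own z axis and vertical above 0.3 rad) or (distance of secateurs from where it was at the start of the episode above 0.015 m or angle between secateurs's own z axis and vertical above 0.3 rad) or (distance of pot from where it was at the start of the episode above 0.015 m or angle between pot's own z axis and vertical above 0.3 rad) or (distance of pen_cup from where it was at the start of the episode above 0.015 m or angle between pen_cup's own z axis and vertical above 0.3 rad) or (distance of sprayer from where it was at the start of the episode above 0.015 m or angle between sprayer's own z axis and vertical above 0.3 rad) or (distance of tape from where it was at the start of the episode above 0.015 m or angle between tape's own z axis and vertical above 0.3 rad) or (distance of round_stamp_mid from where it was at the start of the episode above 0.015 m or angle between round_stamp_mid's own z axis and vertical above 0.3 rad)).
It also fails if it takes over 72 s, if anything falls off the work surface, if the arm or the gripper's body presses on something with over 40 N, if the wrist force passes 120 N, or if a joint passes its speed limit or range.

## Working session

There is one attempt and no reset: what is moved stays moved. The work goes in short steps, Python scripts to look and compute and a shell command to move; the robot and the scene stay as the last step left them, time stands still between calls to the robot, and variables do not carry over. Pictures are saved under pics/ and viewed, at most 10 in all, crops included, and the job is handed in when it is done.

```bash
mkdir -p pics; cat > h.py <<'E'
import numpy as np, cv2
from rig import *
from scipy.spatial.transform import Rotation as R
def shot(n,f):
    o=get_obs(); p,d=read_camera(n); cv2.imwrite('pics/'+f,p[:,:,::-1]); np.savez('pics/'+f+'.npz',p=p,d=d,t=o['tcp_pos'],r=o['tool_rot']); return p,d,o
def c2w(n,o=None):
    i=camera_info(n); K=np.array(i['intrinsics'])
    if n!='wrist': return K,np.linalg.inv(np.array(i['world_to_cam']))
    T=np.eye(4);T[:3,:3]=R.from_quat(o['tool_rot']).as_matrix();T[:3,3]=o['tcp_pos']
    return K,T@np.array(i['tool_from_camera'])
def plane(n,uv,z,o=None):
    K,T=c2w(n,o); uv=np.atleast_2d(uv).astype(float)
    r=(np.c_[uv,np.ones(len(uv))]@np.linalg.inv(K).T)@T[:3,:3].T
    return T[:3,3]+r*((z-T[2,3])/r[:,2])[:,None]
def cloud(n,d,o=None):
    K,T=c2w(n,o); v,u=np.mgrid[:d.shape[0],:d.shape[1]]
    P=np.stack([(u-K[0,2])/K[0,0]*d,(v-K[1,2])/K[1,1]*d,d],-1)
    return P@T[:3,:3].T+T[:3,3]
E
python3 - <<'E'
from h import *
shot('top','top1.png');shot('scene','sc1.png')
o=get_obs();print(o['time'],o['tcp_pos'],o['tool_rot'],o['contact_force'],o['width'],finger_overhang)
for n in('top','scene'): print(c2w(n))
print(camera_info('wrist'))
E
```

```text
0.1 [ 0.14958693 -0.60659893  0.30322176] [ 9.92701273e-01  1.20597743e-01 -1.13125238e-04 -5.94443787e-04] [ 0.35081847 -0.57966021 -0.17180246] 1.0001770698304178 0.0726
(array([[406.91368454,   0.        , 283.56133101],
       [  0.        , 406.91368454, 205.54415838],
       [  0.        ,   0.        ,   1.        ]]), array([[-0.0047489 , -0.99768795,  0.0677953 ,  0.4513396 ],
       [-0.99997384,  0.00510783,  0.00512199,  0.01349063],
       [-0.00545644, -0.0677692 , -0.9976861 ,  1.31887363],
       [ 0.        ,  0.        ,  0.        ,  1.        ]]))
(array([[457.49633498,   0.        , 279.5676355 ],
       [  0.        , 457.49633498, 209.33301954],
       [  0.        ,   0.        ,   1.        ]]), array([[ 0.09012364,  0.77770296, -0.62213811,  1.26408676],
       [ 0.99580193, -0.0804072 ,  0.04374008, -0.04349747],
       [-0.01600759, -0.62346835, -0.7816847 ,  0.99336895],
       [ 0.        ,  0.        ,  0.        ,  1.        ]]))
{'intrinsics': array([[300.35252792,   0.        , 277.40302529],
       [  0.        , 300.35252792, 207.72398384],
       [  0.        ,   0.        ,   1.        ]]), 'tool_from_camera': array([[-5.60728308e-04, -9.47607766e-01, -3.19435763e-01,
         8.17250231e-02],
       [ 9.99999307e-01, -8.62042637e-04,  8.01883847e-04,
         1.04628852e-03],
       [-1.03523861e-03, -3.19435092e-01,  9.47607593e-01,
        -7.13422364e-02],
       [ 0.00000000e+00,  0.00000000e+00,  0.00000000e+00,
         1.00000000e+00]])}
```

View pics/top1.png

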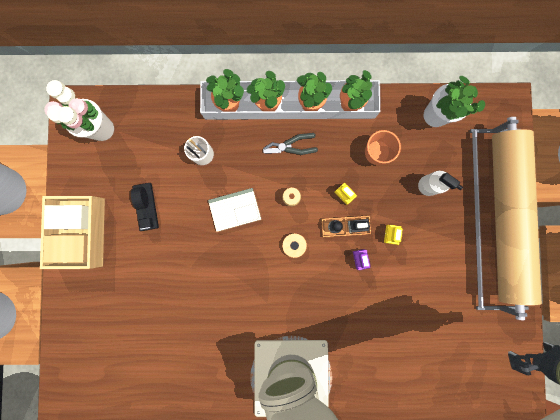

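View pics/sc1.png

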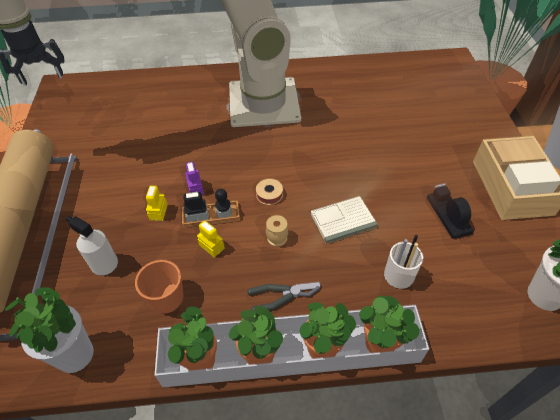

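The tray is at top (346,226). These could be taken for the oblong stamp:
- black on grey skirt at top (359,226), right bay
- round black at (336,226)
- yellow at (346,193) and (394,234)
- purple at (361,260)

I choose the black one at (359,226) and will check it in a close crop with the pad at (235,210).

```bash
python3 - <<'E'
from h import *
a=np.load('pics/top1.png.npz');p,d=a['p'],a['d']
s=np.load('pics/sc1.png.npz')['p']
A=cv2.resize(p[180:275,310:410],(400,380),interpolation=3);B=cv2.resize(p[175:245,195:275],(400,350),interpolation=3)
C=cv2.resize(s[155:255,135:235],(400,400)) ;D=cv2.resize(s[185:250,300:390],(400,289))
W=np.zeros((600,800,3),np.uint8)
for im,(x,y) in ((A,(0,0)),(B,(400,0)),(C,(0,300)),(D,(400,300))):
    h=min(300,len(im)); W[y:y+h,x:x+400]=cv2.resize(im,(400,300)) if len(im)>300 else im[:h]
cv2.imwrite('pics/crop1.png',W[:,:,::-1])
P=cloud('top',d)
# pad: bright cream, height ~16mm
hs=cv2.cvtColor(p,cv2.COLOR_RGB2HSV)
m=((hs[...,1]<60)&(hs[...,2]>150)).astype(np.uint8);m[:,:200]=0;m[:,270:]=0;m[:180]=0;m[245:]=0
c=max(cv2.findContours(m,0,1)[0],key=cv2.contourArea)
r=cv2.minAreaRect(c);print('padrect',r); q=plane('top',cv2.boxPoints(r),.016);print(q)
# tray region tall things
sub=P[180:275,310:410]
for nm,(u,v) in dict(stamp=(359,226),round=(336,226)).items():
    w=P[v-12:v+13,u-12:u+13].reshape(-1,3); t=w[w[:,2]>.075]; print(nm,w[:,2].max(),np.median(t,0),t.min(0),t.max(0),len(t))
m=((hs[...,0]<20)&(hs[...,2]>150)&(hs[...,1]>90)).astype(np.uint8);m[:,:315]=0;m[:,376:]=0;m[:212]=0;m[240:]=0
c=np.vstack([x for x in cv2.findContours(m,0,1)[0] if cv2.contourArea(x)>5])
r=cv2.minAreaRect(c);print('tray',r); print(plane('top',cv2.boxPoints(r),.017))
E
```

```text
padrect ((234.06332397460938, 209.4575653076172), (32.397300720214844, 46.402381896972656), 74.62374877929688)
[[0.55902537 0.26500304 0.016     ]
 [0.59802785 0.12109347 0.016     ]
 [0.49729097 0.09351704 0.016     ]
 [0.45864151 0.23670207 0.016     ]]
stamp 1.3188736319193757 [ 0.47478909 -0.21348464  0.09270334] [ 0.4513396  -0.23824109  0.07660597] [0.48697532 0.01349063 1.31887363] 126
round 1.3188736319193757 [ 0.47209901 -0.14020297  0.09437488] [ 0.4513396  -0.15632821  0.08003171] [0.48736586 0.01349063 1.31887363] 93
tray ((345.0, 225.5), (27.0, 60.0), 90.0)
[[ 0.51857082 -0.08039418  0.017     ]
 [ 0.5176051  -0.27227915  0.017     ]
 [ 0.43150951 -0.2705606   0.017     ]
 [ 0.43240188 -0.07953394  0.017     ]]
```

View pics/crop1.png

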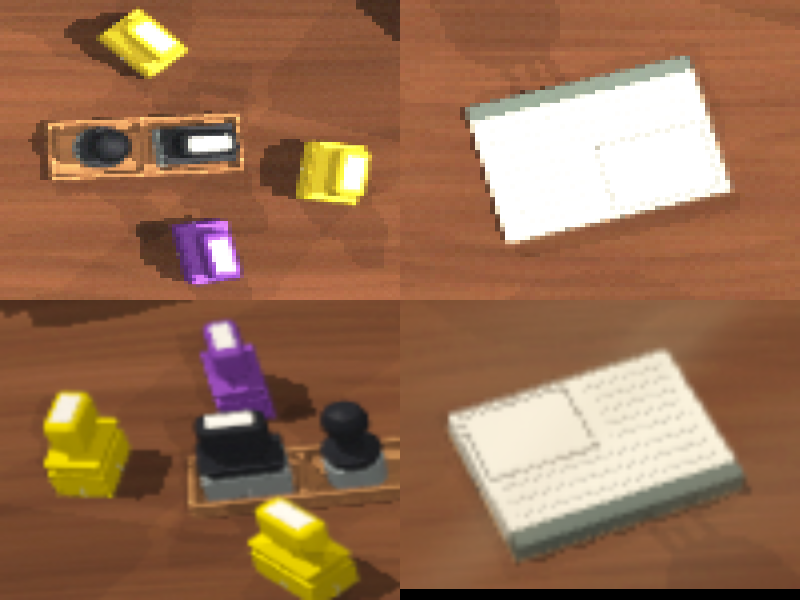

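The crop confirms the choice: black grip with a white label on a grey skirt in the right-hand bay. The box is in the pad's near-right corner, about (660,165) in the crop. Next I move above the stamp.

```bash
python3 -m jog '[[0.03,-0.022,0,-5],[0.07,-0.052,0,-12],[0.11,-0.082,0,-20],[0.15,-0.112,0,-28],[0.19,-0.142,0,-36],[0.23,-0.172,0,-44],[0.27,-0.202,0,-52],[0.31,-0.232,0,-59],[0.35,-0.262,0,-66],[0.385,-0.288,0,-72],[0.408,-0.305,0,-76],[0.408,-0.305,0,-76],[0.408,-0.305,0,-76],[0.408,-0.305,0,-76]]' 0
python3 - <<'E'
from h import *
p,d,o=shot('wrist','w1.png');print(o['tcp_pos'],R.from_quat(o['tool_rot']).as_matrix().round(4),o['q'],o['contact_force'],o['time'])
P=cloud('wrist',d,o);np.save('pics/P1.npy',P)
for z0,z1 in((.08,.1),):
    m=(P[...,2]>z0)&(P[...,2]<z1)&(d>.05);n,l,st,c=cv2.connectedComponentsWithStats(m.astype(np.uint8))
    for i in range(1,n):
        if st[i,4]>80:
            w=P[l==i];r=cv2.minAreaRect((w[:,:2]*1000).astype(np.float32));print(st[i],c[i].round(1),np.median(w,0).round(4),r)
E
```

```text
time: 1.85
tcp_pos: [0.4721, -0.2143, 0.3038]
tool_rot: [0.709, 0.705, -0.0, -0.0]
contact_force: [-0.7, -0.0, 0.8]
width: 0.998
finger_force: 0.0
[ 0.47208296 -0.21432242  0.30379235] [[ 5.3e-03  1.0e+00 -4.0e-04]
 [ 1.0e+00 -5.3e-03 -3.0e-04]
 [-3.0e-04 -4.0e-04 -1.0e+00]] [ 0.84399513  0.13693931 -0.54814332  1.71575976  0.07416264  1.30972522
  0.27555829] [-0.65337855 -0.02447957  0.75456095] 1.85
[263  99  35  36 939] [279.8 116.6] [ 0.4745 -0.142   0.0968] ((474.5761413574219, -142.5692138671875), (30.857255935668945, 31.255582809448242), 88.70697784423828)
[ 364  130   50   47 1213] [388.6 152.9] [ 0.5771 -0.1758  0.0897] ((578.8455200195312, -176.77963256835938), (46.27779769897461, 23.736169815063477), 41.17155838012695)
[ 269  170   27   48 1087] [282.2 193.2] [ 0.4763 -0.2132  0.0947] ((476.67706298828125, -216.19696044921875), (23.988067626953125, 46.21902847290039), 5.902444362640381)
[ 154  187   48   29 1049] [177.9 201. ] [ 0.3727 -0.2222  0.0896] ((371.30859375, -224.25437927246094), (44.66090774536133, 24.35283088684082), 10.965986251831055)
[ 455  210  105   90 2963] [510.9 255.5] [ 0.7264 -0.2859  0.0897] ((716.3563232421875, -286.9525146484375), (102.42535400390625, 103.5063705444336), 58.596317291259766)
[237 274  42  25 847] [257.1 285.9] [ 0.4488 -0.3203  0.0896] ((448.63922119140625, -323.4624938964844), (23.651641845703125, 45.89399719238281), 82.61127471923828)
[358 350  19  26 140] [365.4 361.7] [ 0.5781 -0.4317  0.0846] ((579.4295043945312, -435.4062194824219), (40.951786041259766, 7.928088188171387), 60.58797073364258)
[537 359  23  26 347] [550.1 371.3] [ 0.8055 -0.4447  0.089 ] ((808.306396484375, -442.8916015625), (30.26849365234375, 6.455567359924316), 40.04241180419922)
```

View pics/w1.png

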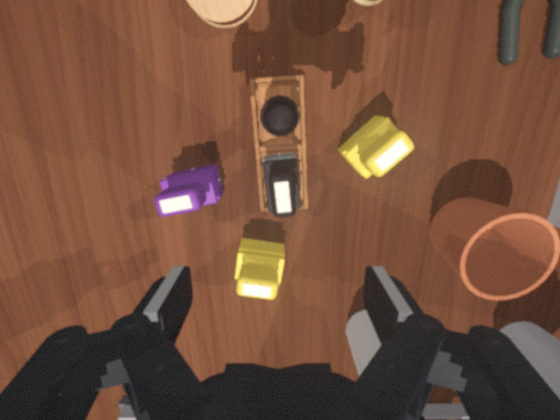

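The wrist view shows the stamp at (282,193), centred at about (0.477,-0.216) and turned about 5°. The yellow and purple look-alikes are close on both sides, so I descend with the fingers partly closed and measure once more.

```bash
python3 -m jog '[[-0.001,0.002,0.02,-2],[-0.002,0.0045,0.05,-5],[-0.002,0.0045,0.075,-5],[-0.002,0.0045,0.09,-5],[-0.002,0.0045,0.09,-5],[-0.002,0.0045,0.09,-5],[-0.002,0.0045,0.09,-5]]' 85
python3 - <<'E'
from h import *
p,d,o=shot('wrist','w2.png');M=R.from_quat(o['tool_rot']).as_matrix();print(o['tcp_pos'],M[:,0],o['width'],o['time'])
P=cloud('wrist',d,o)
def rect(m,lab,lo):
    n,l,st,c=cv2.connectedComponentsWithStats(m.astype(np.uint8))
    for i in range(1,n):
        if st[i,4]>lo:
            w=P[l==i];print(lab,st[i],np.median(w[:,2]).round(4),cv2.minAreaRect((w[:,:2]*1000).astype(np.float32)))
rect((P[...,2]>.09)&(P[...,2]<.1)&(d>.05)&(abs(P[...,1]+.2)<.1)&(abs(P[...,0]-.47)<.05),'grip',200)
rect((P[...,2]>.012)&(P[...,2]<.02)&(d>.05)&(abs(P[...,1]+.18)<.11)&(abs(P[...,0]-.475)<.06),'tray',200)
E
```

```text
time: 2.78
tcp_pos: [0.4777, -0.2152, 0.2149]
tool_rot: [0.677, 0.736, 0.0, 0.001]
contact_force: [-0.0, -0.7, -0.2]
width: 0.662
finger_force: 0.0
[ 0.47770291 -0.21522302  0.21491617] [-0.08446985  0.9964255  -0.00103288] 0.6617945034013272 2.775
grip [ 258   96   48   49 1732] 0.0973 ((474.1072692871094, -142.9099884033203), (29.50758934020996, 28.945125579833984), 4.78338623046875)
grip [ 259  198   34   61 1925] 0.0949 ((476.36962890625, -215.92088317871094), (23.124454498291016, 44.95225524902344), 5.585601329803467)
tray [ 244   64   74  175 2900] 0.0179 ((475.1914367675781, -179.167236328125), (60.176029205322266, 154.6171875), 3.299438238143921)
```

View pics/w2.png

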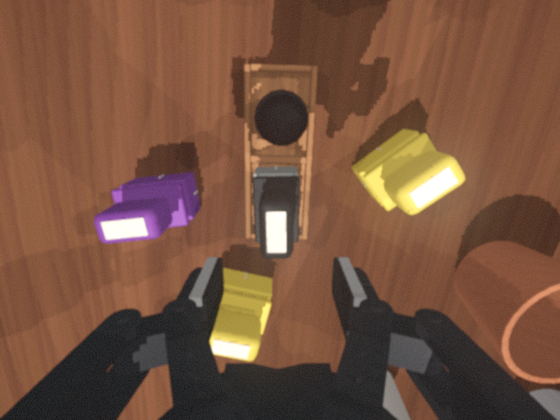

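Both measurements agree: grip at (0.4764,-0.2159), yaw 5.6°. I go down and grasp.

```bash
python3 -m jog '[[-0.0006,-0.0013,0.03,-0.7],[-0.0006,-0.0013,0.055,-0.7],[-0.0006,-0.0013,0.07,-0.7],[-0.0006,-0.0013,0.083,-0.7],[-0.0006,-0.0013,0.083,-0.7],[-0.0006,-0.0013,0.083,-0.7]]' && python3 -m jog '[[0,0,0,0],[0,0,0,0],[0,0,0,0],[0,0,0,0],[0,0,0,0],[0,0,0,0],[0,0,0,0],[0,0,0,0]]' 255
```

```text
time: 3.58
tcp_pos: [0.4765, -0.2158, 0.1316]
tool_rot: [0.672, 0.741, 0.0, 0.001]
contact_force: [0.2, 0.1, -0.1]
width: 0.665
finger_force: 0.0
time: 4.58
tcp_pos: [0.4762, -0.2158, 0.131]
tool_rot: [0.672, 0.741, 0.0, 0.0]
contact_force: [1.6, -0.3, 1.4]
width: 0.273
finger_force: 60.8
```

```bash
python3 -m jog '[[0,0,-0.004,0],[0,0,-0.012,0],[0,0,-0.03,0],[0,0,-0.05,0],[0,0,-0.08,0],[0,0,-0.11,0],[0,0,-0.14,0],[0,0,-0.16,0],[0,0,-0.17,0],[0,0,-0.17,0],[0,0,-0.17,0]]'
```

```text
time: 5.95
tcp_pos: [0.4757, -0.2156, 0.3001]
tool_rot: [0.672, 0.741, -0.0, -0.001]
contact_force: [0.5, -0.6, -1.7]
width: 0.273
finger_force: 60.5
```

```bash
python3 -m jog '[[0.01,0.003,0,0],[0.035,0.011,0,-1],[0.07,0.023,0,-2],[0.11,0.035,0.0,-4],[0.15,0.048,0,-5],[0.19,0.061,0,-7],[0.225,0.073,0.015,-8.5],[0.255,0.083,0.03,-9.5],[0.268,0.087,0.045,-9.5],[0.271,0.088,0.05,-9.5],[0.271,0.088,0.05,-9.5],[0.271,0.088,0.05,-9.5],[0.271,0.088,0.05,-9.5]]'
python3 - <<'E'
from h import *
p,d,o=shot('wrist','w3.png');M=R.from_quat(o['tool_rot']).as_matrix();print(o['tcp_pos'],M.round(4).tolist(),o['width'],o['time'])
P=cloud('wrist',d,o)
m=(P[...,2]>.012)&(P[...,2]<.021)&(abs(P[...,0]-.53)<.12)&(abs(P[...,1]-.18)<.14)&(d>.05)
n,l,st,c=cv2.connectedComponentsWithStats(m.astype(np.uint8))
i=1+st[1:,4].argmax();w=P[l==i];print(st[i],np.median(w[:,2]),cv2.minAreaRect((w[:,:2]*1000).astype(np.float32)))
E
```

```text
time: 7.58
tcp_pos: [0.5376, 0.062, 0.2514]
tool_rot: [0.609, 0.793, 0.0, 0.0]
contact_force: [-0.3, -0.3, -2.3]
width: 0.27
finger_force: 60.4
[0.5375618  0.06196026 0.25142628] [[-0.2587, 0.966, 0.0008], [0.966, 0.2587, -0.0003], [-0.0006, 0.0007, -1.0]] 0.2699795630639822 7.575
[  245     0   120   149 16606] 0.017182520578786026 ((533.1341552734375, 169.43576049804688), (104.91923522949219, 128.32737731933594), 15.111701965332031)
```

View pics/w3.png

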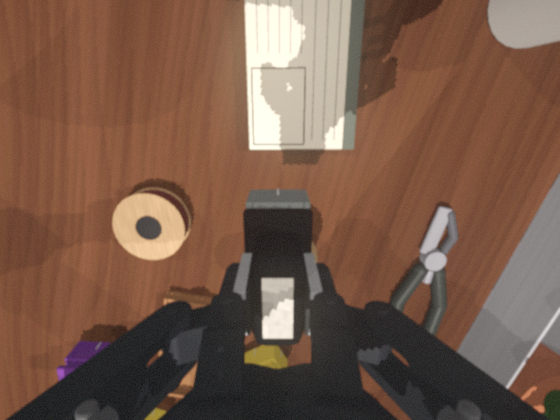

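The view shows the box outline with corners near (252,68), (305,68), (305,145) and (254,145), and the held stamp's front skirt edge at about row 190. I refine both in the tool frame.

```bash
python3 - <<'E'
from h import *
a=np.load('pics/w3.png.npz');p=a['p'];o=dict(tcp_pos=a['t'],tool_rot=a['r'])
g=cv2.cvtColor(p,cv2.COLOR_RGB2GRAY)
bh=cv2.morphologyEx(g,cv2.MORPH_BLACKHAT,np.ones((7,7))).astype(float)
def edge(v0,v1,u0,u1,ax):
    w=bh[v0:v1,u0:u1]; w=np.where(w>15,w,0)
    v,u=np.mgrid[v0:v1,u0:u1]; s=w.sum(ax); k=s>0
    c=((u if ax==1 else v)*w).sum(ax)[k]/s[k]; t=(v[:,0] if ax==1 else u[0])[k]
    f=np.polyfit(t,c,1); r=abs(c-np.polyval(f,t)); f=np.polyfit(t[r<1.],c[r<1.],1); print(len(t),(r<1).sum(),f); return f
L=edge(76,138,249,258,1);Rr=edge(76,138,301,309,1);T=edge(64,72,262,298,0);B=edge(140,148,262,298,0)
X=lambda V,H:(lambda v:(np.polyval(V,v),v))((H[0]*V[1]+H[1])/(1-H[0]*V[0]))
c=[X(L,T),X(Rr,T),X(Rr,B),X(L,B)];print(np.round(c,1))
M=R.from_quat(o['tool_rot']).as_matrix()
q=plane('wrist',c,.016,o);t=(q-o['tcp_pos'])@M
print('world ctr',q.mean(0),'tool ctr',t.mean(0),'sizes',[np.linalg.norm(t[i]-t[i-1]).round(4) for i in range(4)])
e=(t[0]+t[1]-t[2]-t[3])[:2];print('box long dir vs tool x, deg',np.degrees(np.arctan2(e[1],e[0])))
e=(t[1]+t[2]-t[0]-t[3])[:2];print('box short vs tool y',np.degrees(np.arctan2(-e[0],e[1])))
print(g[184:212,278-12]);print(g[184:212,278]);print(g[198,238:318])
zf=o['tcp_pos'][2]-.126
print((plane('wrist',[(250,190),(278,190),(305,190)],zf,o)-o['tcp_pos'])@M)
E
```

```text
62 62 [2.76302675e-02 2.49156605e+02]
62 62 [-2.36724706e-02  3.06484559e+02]
34 34 [-4.99744665e-03  6.91911481e+01]
36 36 [1.42880849e-03 1.43484419e+02]
[[251.   67.9]
 [304.9  67.7]
 [303.1 143.9]
 [253.1 143.8]]
world ctr [0.51711681 0.13928061 0.016     ] tool ctr [8.01082320e-02 8.51869981e-05 2.35381882e-01] sizes [np.float64(0.0696), np.float64(0.0501), np.float64(0.0699), np.float64(0.0502)]
box long dir vs tool x, deg -0.12608701129625188
box short vs tool y -0.057913789191434376
[108 106 108 109 108 103 101  97  94  96  99  97  97  96  96  99  97 106
 110 120 122 121 116  98  74  52  41  41]
[101  97 103 106 115 131 137 137 139 140 127 111 103  98  97  93  96 103
 111 119 123 121 112  97  72  47  41  39]
[103 102 109 103 105 104 104 104 105 103  98  96  94  99  95 101  97  99
  96 100  97  98  95  98 101  95 100  95  96  99  96  95  99  95  97  97
  98  98  98 100  97  95  96  97  99  95  98  99  98 100  98  97  98  97
  98 100  95  96  98  96  97  96  96 101  92  95  95  97  97  98 103 103
 105 105 109 103 107 106 104 107]
[[ 0.02715885 -0.01916344  0.12597108]
 [ 0.02714554 -0.00012615  0.12598486]
 [ 0.0271327   0.01823301  0.12599816]]
```

The box centre is at tool (0.080, 0.000) with a 0.1° angle error. I move over it and come down near the paper.

```bash
python3 -m jog '[[0.01,0,0,0],[0.035,0,0,0.1],[0.06,0.0003,0,0.1],[0.075,0.0003,0,0.1],[0.0803,0.0003,0.01,0.1],[0.0803,0.0003,0.03,0.1],[0.0803,0.0003,0.055,0.1],[0.0803,0.0003,0.08,0.1],[0.0803,0.0003,0.096,0.1],[0.0803,0.0003,0.102,0.1],[0.0803,0.0003,0.102,0.1],[0.0803,0.0003,0.102,0.1],[0.0803,0.0003,0.102,0.1],[0.0803,0.0003,0.102,0.1]]'
cat > st.py <<'E'
from h import *
o=get_obs();M=R.from_quat(o['tool_rot']).as_matrix()
print(np.round(o['tcp_pos'],5),M[:,2].round(5),'yaw',np.degrees(np.arctan2(M[1,0],M[0,0])).round(2),'F',np.round(o['contact_force'],2),'Ftool',np.round(np.array(o['contact_force'])@M,2),'T',np.round(o['wrist_torque'],2),o['width'].__round__(4))
E
python3 st.py; python3 - <<'E'
from h import *
p,d,o=shot('wrist','w4.png');cv2.imwrite('pics/w4c.png',cv2.resize(p[60:290,180:380,::-1],None,fx=2.5,fy=2.5,interpolation=cv2.INTER_CUBIC))
E
```

```text
time: 9.38
tcp_pos: [0.517, 0.1402, 0.1493]
tool_rot: [0.609, 0.793, 0.0, 0.0]
contact_force: [-0.8, -0.2, -2.2]
width: 0.274
finger_force: 60.5
[0.517   0.14017 0.14929] [ 7.4e-04 -8.0e-05 -1.0e+00] yaw 104.95 F [-0.79 -0.21 -2.16] Ftool [-0.   -0.82  2.16] T [ 0. -0.  0.] 0.2741
```

View pics/w4c.png

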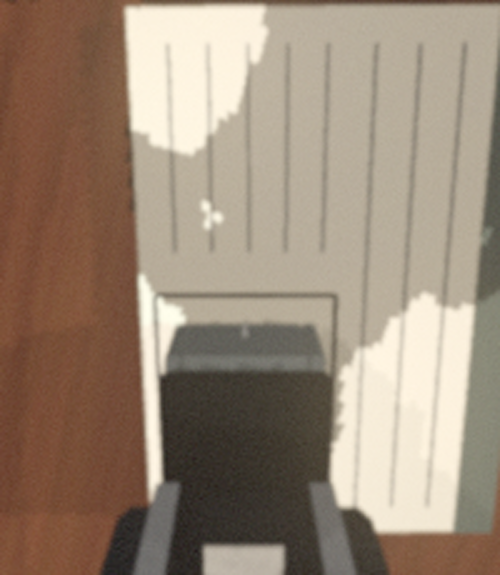

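The crop shows the skirt front edge (172–318 px, row 326) centred in the box line (157–337 px, row 295), square and within about 0.7 mm. I trim slightly and lower it in small steps.

```bash
python3 -m jog '[[0.0005,0.0003,0.001,0],[0.0005,0.0003,0.003,0],[0.0005,0.0003,0.004,0],[0.0005,0.0003,0.005,0],[0.0005,0.0003,0.006,0],[0.0005,0.0003,0.007,0],[0.0005,0.0003,0.008,0],[0.0005,0.0003,0.008,0],[0.0005,0.0003,0.008,0]]' >/dev/null; python3 st.py
```

```text
[0.51702 0.1407  0.14101] [ 1.9e-04 -1.3e-04 -1.0e+00] yaw 104.96 F [-1.21 -0.24  1.84] Ftool [ 0.08 -1.23 -1.84] T [-0.1   0.35 -0.02] 0.2725
```

```bash
python3 -m jog '[[0,0,0.001,0],[0,0,0.002,0],[0,0,0.003,0],[0,0,0.003,0],[0,0,0.003,0]]' >/dev/null; python3 st.py;python3 -m jog '[[0,0,0,0]]' >/dev/null; python3 st.py
```

```text
[0.51705 0.14073 0.13797] [ 1.9e-04 -1.0e-05 -1.0e+00] yaw 104.96 F [-1.22  0.06  2.86] Ftool [ 0.38 -1.16 -2.86] T [-0.15  0.4  -0.02] 0.2708
[0.51704 0.14071 0.13795] [ 1.8e-04 -4.0e-05 -1.0e+00] yaw 104.95 F [-1.01 -0.17  3.57] Ftool [ 0.1  -1.02 -3.57] T [-0.13  0.34 -0.01] 0.2779
```

The side load is mostly along tool y, across both leaves equally. I ease it slightly before the die meets the paper.

```bash
python3 -m jog '[[0,-0.0001,0,0],[0,-0.0003,0,0],[0,-0.0003,0,0],[0,-0.0003,0,0]]' >/dev/null; python3 st.py;python3 -m jog '[[0,0,0.0005,0],[0,0,0.001,0],[0,0,0.001,0]]' >/dev/null; python3 st.py
```

```text
[0.51692 0.14073 0.13804] [ 6.2e-04  1.9e-04 -1.0e+00] yaw 104.96 F [1.12 0.11 3.2 ] Ftool [-0.18  1.11 -3.2 ] T [ 0.05 -0.23 -0.03] 0.2749
[0.51698 0.14076 0.13764] [ 7.3e-04 -2.0e-04 -1.0e+00] yaw 104.95 F [-1.61 -0.94 12.49] Ftool [ -0.5   -1.79 -12.49] T [-0.26  0.6  -0.05] 0.2716
```

```bash
python3 -m jog '[[0,-0.0001,0,0],[0,-0.0002,0,0]]' >/dev/null; python3 st.py
```

```text
[0.51691 0.14075 0.13766] [ 1.16e-03 -9.00e-05 -1.00e+00] yaw 104.96 F [-0.41  0.29 10.46] Ftool [  0.39  -0.3  -10.46] T [-0.17  0.3   0.04] 0.2739
```

```bash
python3 -m jog '[[0,0,0.0001,0],[0,-0.00005,0.0002,0],[0,-0.0001,0.0003,0],[0,-0.0001,0.0003,0]]' >/dev/null; python3 st.py;  python3 -m jog '[[0,0,0,0],[0,0,0,0]]'>/dev/null; python3 st.py
```

```text
[0.51692 0.14073 0.13766] [ 1.36e-03 -1.90e-04 -1.00e+00] yaw 104.95 F [-2.36 -1.45 13.97] Ftool [ -0.8   -2.64 -13.97] T [-0.3   0.69  0.01] 0.267
[0.51691 0.14075 0.13764] [ 1.36e-03 -1.80e-04 -1.00e+00] yaw 104.95 F [-2.2   0.1  15.15] Ftool [  0.65  -2.08 -15.16] T [-0.25  0.59  0.01] 0.2709
```

```bash
python3 -m jog '[[0,-0.0001,0,0],[0,-0.00025,0,0],[0,-0.00025,0,0]]' >/dev/null; python3 st.py; for i in 1 2 3; do python3 -m jog '[[0,0,0,0],[0,0,0,0],[0,0,0,0]]'>/dev/null; python3 st.py; done
```

```text
[0.51683 0.14072 0.13764] [ 1.78e-03  2.00e-05 -1.00e+00] yaw 104.95 F [-1.08 -0.56 13.6 ] Ftool [ -0.27  -1.16 -13.6 ] T [-0.13  0.37 -0.01] 0.2728
[0.51683 0.14074 0.13766] [ 1.78e-03  4.00e-05 -1.00e+00] yaw 104.95 F [-1.36 -0.83 13.14] Ftool [ -0.46  -1.51 -13.14] T [-0.21  0.41 -0.02] 0.2749
[0.51686 0.14072 0.13766] [ 1.81e-03  7.00e-05 -1.00e+00] yaw 104.95 F [-0.76  0.27 13.5 ] Ftool [  0.46  -0.64 -13.5 ] T [-0.17  0.36 -0.01] 0.2742
[0.51684 0.14072 0.13767] [ 1.79e-03  4.00e-05 -1.00e+00] yaw 104.95 F [-0.49 -1.34 12.69] Ftool [ -1.17  -0.8  -12.69] T [-0.18  0.39  0.01] 0.273
```

```bash
python3 -m jog '[[0,-0.0001,0.0001,0],[-0.00005,-0.0002,0.0002,0],[-0.00005,-0.0002,0.0002,0]]' >/dev/null; python3 st.py; for i in 1 2; do python3 -m jog '[[0,0,0,0],[0,0,0,0],[0,0,0,0],[0,0,0,0]]'>/dev/null; python3 st.py; done
```

```text
[0.51679 0.14072 0.13765] [ 2.15e-03  1.60e-04 -1.00e+00] yaw 104.95 F [-1.93 -1.21 14.91] Ftool [ -0.68  -2.15 -14.91] T [-0.22  0.41  0.02] 0.2735
[0.5168  0.14071 0.13764] [ 2.12e-03  1.50e-04 -1.00e+00] yaw 104.95 F [-1.52 -0.9  14.63] Ftool [ -0.48  -1.67 -14.63] T [-0.17  0.41  0.02] 0.2722
[0.5168  0.14069 0.13765] [ 2.17e-03  1.40e-04 -1.00e+00] yaw 104.95 F [-0.49 -0.28 15.14] Ftool [ -0.15  -0.52 -15.14] T [-0.14  0.43 -0.02] 0.2734
```

About 15 N held for over a second with balanced load. I let it up gently and lift straight off.

```bash
python3 -m jog '[[0,0,-0.0004,0],[0,0,-0.0008,0],[0,0,-0.0014,0],[0,0,-0.002,0],[0,0,-0.003,0],[0,0,-0.004,0],[0,0,-0.005,0],[0,0,-0.006,0],[0,0,-0.008,0],[0,0,-0.011,0],[0,0,-0.018,0],[0,0,-0.03,0],[0,0,-0.05,0],[0,0,-0.08,0],[0,0,-0.11,0],[0,0,-0.14,0],[0,0,-0.155,0],[0,0,-0.16,0],[0,0,-0.16,0],[0,0,-0.16,0]]' ; python3 st.py
python3 -m jog '[[-0.005,0,0,0],[-0.03,0,0,0],[-0.06,0,0,0],[-0.08,0,0,0],[-0.085,0,0,0],[-0.085,0,0,0],[-0.085,0,0,0]]' >/dev/null; python3 st.py
python3 - <<'E'
from h import *
p,d,o=shot('wrist','w5.png');cv2.imwrite('pics/w5c.png',cv2.resize(p[0:300,180:400,::-1],None,fx=2,fy=2,interpolation=cv2.INTER_CUBIC))
E
```

```text
time: 18.55
tcp_pos: [0.5156, 0.1402, 0.2954]
tool_rot: [0.609, 0.793, -0.001, -0.001]
contact_force: [0.1, 0.2, -1.9]
width: 0.273
finger_force: 60.6
[0.51563 0.14019 0.29539] [-1.57e-03 -3.00e-04 -1.00e+00] yaw 104.96 F [ 0.13  0.18 -1.88] Ftool [0.14 0.17 1.88] T [ 0.04  0.01 -0.03] 0.2728
[0.53765 0.05952 0.29649] [ 7.e-05  3.e-04 -1.e+00] yaw 105.05 F [-0.46  0.39 -1.93] Ftool [ 0.5  -0.34  1.93] T [ 0.06 -0.04 -0.03] 0.2737
```

View pics/w5c.png

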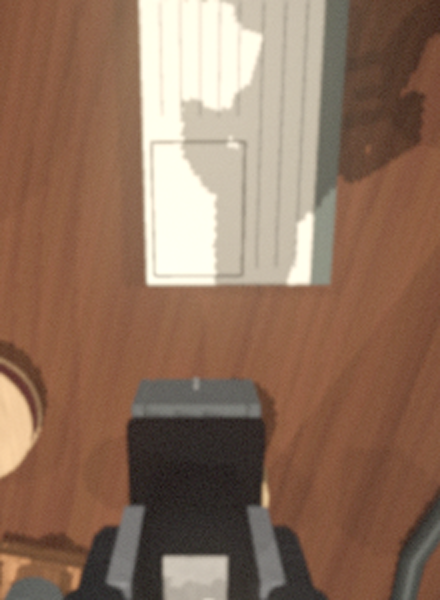

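The pad is where it was, and the skirt is clear at crop (197,395). No ink is drawn, so the evidence for the print is the load record: about 15 N with side load under 0.5 N along the leaf axis. I return over the bay.

```bash
python3 -m jog '[[-0.01,-0.005,0,0.5],[-0.035,-0.018,0,1.5],[-0.07,-0.037,0,3],[-0.11,-0.058,0,4.5],[-0.15,-0.079,0,6],[-0.19,-0.1,0,7.5],[-0.222,-0.116,0,8.5],[-0.242,-0.127,0,9.4],[-0.25,-0.131,0,9.4],[-0.25,-0.131,0,9.4],[-0.25,-0.131,0,9.4],[-0.25,-0.131,0,9.4]]' >/dev/null; python3 st.py
```

```text
[ 0.47623 -0.21599  0.29649] [ 2.1e-04  5.0e-05 -1.0e+00] yaw 95.66 F [ 0.56  0.42 -1.6 ] Ftool [0.36 0.6  1.6 ] T [-0.07  0.01 -0.01] 0.2754
```

```bash
python3 -m jog '[[0,0,0.01,0],[0,0,0.035,0],[0,0,0.065,0],[0,0,0.095,0],[0,0,0.12,0],[0,0,0.138,0],[0,0,0.148,0],[0,0,0.155,0],[0,0,0.159,0],[0,0,0.161,0],[0,0,0.161,0],[0,0,0.161,0],[0,0,0.161,0]]' >/dev/null; python3 st.py; python3 -m jog '[[0,0,0.001,0],[0,0,0.002,0],[0,0,0.003,0],[0,0,0.003,0],[0,0,0.003,0],[0,0,0.003,0]]' >/dev/null; python3 st.py
```

```text
[ 0.47595 -0.21715  0.13562] [ 3.0e-04 -2.8e-04 -1.0e+00] yaw 95.55 F [-0.41  0.1  -1.4 ] Ftool [ 0.14 -0.4   1.4 ] T [-0.01  0.02  0.03] 0.268
[ 0.47589 -0.21709  0.13245] [ 6.e-05 -8.e-05 -1.e+00] yaw 95.56 F [-0.69  0.38 -1.26] Ftool [ 0.45 -0.65  1.26] T [-0.04  0.01 -0.01] 0.2724
```

Still hanging with no contact. I go on in half-millimetres.

```bash
python3 -m jog '[[0,0,0.0005,0],[0,0,0.001,0],[0,0,0.001,0],[0,0,0.001,0]]' >/dev/null; python3 st.py;  python3 -m jog '[[0,0,0.0003,0],[0,0,0.0005,0],[0,0,0.0005,0],[0,0,0.0005,0]]' >/dev/null; python3 st.py
```

```text
[ 0.47593 -0.2171   0.13155] [ 1.5e-04 -1.7e-04 -1.0e+00] yaw 95.55 F [-0.6   0.    0.87] Ftool [ 0.06 -0.6  -0.87] T [ 0.04  0.22 -0.01] 0.2762
[ 0.47595 -0.21709  0.13097] [ 2.1e-04 -1.2e-04 -1.0e+00] yaw 95.56 F [-0.47  0.19  0.96] Ftool [ 0.24 -0.44 -0.96] T [0.09 0.14 0.02] 0.2696
```

It is on the floor with about 1 N. I release with the same partial opening and rise.

```bash
python3 -m jog '[[0,0,0,0],[0,0,0,0],[0,0,0,0],[0,0,0,0],[0,0,0,0],[0,0,0,0]]' 85; python3 -m jog '[[0,0,-0.01,0],[0,0,-0.03,0],[0,0,-0.06,0],[0,0,-0.1,0],[0,0,-0.14,0],[0,0,-0.165,0],[0,0,-0.172,0],[0,0,-0.172,0],[0,0,-0.172,0],[0,0,-0.172,0]]' >/dev/null; python3 st.py
python3 - <<'E'
from h import *
p,d,o=shot('wrist','w6.png');P=cloud('wrist',d,o)
m=(P[...,2]>.085)&(P[...,2]<.1)&(d>.05)&(abs(P[...,1]+.2)<.1)&(abs(P[...,0]-.47)<.05)
n,l,st,c=cv2.connectedComponentsWithStats(m.astype(np.uint8))
for i in range(1,n):
    if st[i,4]>100: w=P[l==i];print(np.median(w[:,2]),cv2.minAreaRect((w[:,:2]*1000).astype(np.float32)))
print(get_obs()['time'])
E
```

```text
time: 25.1
tcp_pos: [0.4759, -0.2171, 0.1309]
tool_rot: [0.672, 0.741, -0.0, 0.0]
contact_force: [-0.5, 0.4, -0.5]
width: 0.664
finger_force: 0.0
[ 0.47556 -0.21698  0.30196] [-1.32e-03  7.70e-04 -1.00e+00] yaw 95.56 F [0.02 0.03 0.02] Ftool [ 0.03  0.02 -0.02] T [-0.01 -0.01 -0.  ] 0.6671
0.0968489353209705 ((474.7226867675781, -142.88687133789062), (30.971193313598633, 30.562013626098633), 5.078501224517822)
0.09466533017269735 ((475.7003173828125, -217.60885620117188), (23.425994873046875, 46.07756042480469), 6.437169075012207)
26.4
```

View pics/w6.png

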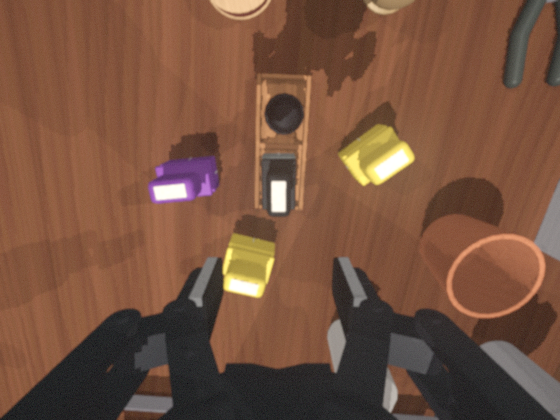

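The stamp stands upright in its bay at (278,183), within 2 mm of where it was. The neighbours have not moved and the gripper is free, so I hand in.

```bash
python3 -c "from rig import hand_in; print(hand_in())"
```

```text
the job is handed in; nothing more can be done
None
```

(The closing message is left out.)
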